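Load the analyser's sample slide under isolation

ROBOT

A 6-joint arm with a two-finger parallel gripper is mounted at the origin on the work surface. World frame = base frame: x ahead of the robot, y to its left, z up, the work surface at z = 0. Lengths are in mm, angles in degrees, forces in N, time in s.
With the tool pointing down it reaches from about 300 to 850 mm from the base axis. Payload 4.2 kg.
Tool frame: the origin (TCP) lies between the finger pads; the fingertips stand 22 mm ahead of it and the grasp point (between the pads) lies 3 mm ahead of it; z points along the fingers, y is the direction in which the jaws open and shut (so a half turn about z gives the same grasp; the last joint's range is limited). The gripper opens to 91 mm and grips with 3 to 60 N. Pads are 32 mm wide; open, the fingers measure 118 mm over their backs; the gripper's body (76 mm by 178 mm) begins 60 mm behind the grasp point.
Start: joints at [-76.49, 18.312, 89.639, -0, 72.044, -1.146], TCP at [145.488, -556.304, 235.976] pointing down, gripper open.
Joint ranges: [-177.97, 177.97], [-48.28, 115.42], [12.27, 149.76], [-77.06, 257.06], [2.81, 150.46], [-146.56, 146.56]. Speed limits (degrees/s): [147.25, 147.25, 180, 180, 180, 180].

INTERFACE

Orientations are given as [roll, pitch, yaw] about the fixed x, y, z axes, in that order (R = Rz(yaw) Ry(pitch) Rx(roll)).
In Python, from workcell import * gives the robot as it stands.
- The arm moves only by the shell command python3 -m jog 'ROWS' [OPENING] [FORCE]. ROWS is text: rows parted by semicolons, each of 6 numbers parted by spaces: the shift along the tool's x, y, z in units of 0.5 m (1.0 is 0.5 m), then the turn, a rotation vector about the tool's x, y, z in units of pi/2 rad (1.0 is pi/2 rad). A call has 1 to 20 rows; each row is the pose to reach, as a shift and turn from the pose measured when the call began, along the tool's axes at that moment; what a row does not reach only later rows make up. A row lasts 1/12 s, in which the tool goes at most 41.7 mm and 7.16 degrees, less where a joint would pass 70% of its speed; a pose out of reach is approached as far as the arm can. A call with a number of a shift or a turn outside -1 to 1 is refused whole. A call with a gripper value outside its range is refused whole. OPENING is the opening, from -1 (shut) to 1 (fully open), set as the call begins (- or left out, the last holds). The fingers move at their own pace and stop on an object; FORCE is the grip in N (left out, the last holds). Time passes only in rows, so rows that repeat a pose let the fingers close. It gives the time, the measured TCP pose, the force and the opening at its end, in the units of the state.
- state(): the state, without advancing time (a new reading comes with each control period).
- grab_frame(name): name is "scene" or "top"; returns the picture (420x560x3 uint8, red, green, blue); there is no depth.
- calibration(name): a dict with "mtx" (3x3 intrinsics, pixels), "rvec" (rotation vector, rad) and "tvec" (3), from world to camera coordinates, as OpenCV has them. Camera axes: x right, y down, z forward; pixel columns grow to the right and rows downward; lengths in mm; the calibration is good to about 2 mm. A picture is of the moment at which its call begins. calibration takes no time and is no camera call.
- job_done(): hands the job in, once; it reports no verdict.
Trained networks look in the newest picture that a camera, given by its name, has taken for a name from the list of things; names that differ only in an ending like _2 or _b are one class to them, and where a whole thing is asked for, a point or a joint stands for the part that bears it (a point fixed in the world has none). Each returns a list of dicts, best first, with "confidence" (0 to 1); they miss things now and then, are a little off and sometimes report something else, mostly with a low value. They report only what shows in the picture. A call takes as long as a camera call. They do not tell look-alikes from the thing itself.
- spot_in(query, camera): "rect" ([left, top, right, bottom] in pixels, round what is visible of it).
- tip_of(query, camera): "location" ([column, row] in pixels: a listed point, or the origin of a listed thing).
The state is a dict: "time_s": time; "qpos": joint angles; "qvel": joint speeds; "effort": joint torques, N m; "ee_pos": TCP position; "ee_rot": TCP orientation; "force": force on the tool from outside, world axes, zero at the start; "torque": the same for the moment, N m; "gripper_width": finger opening in mm.
Only numpy, scipy, OpenCV 4.12 (cv2) and the standard library are available. Lean on these libraries where they do the work, as an engineer would, in place of code of your own. Each camera call takes 0.05 s, during which the arm holds its last target. There are 200 camera calls.

TASK

Load every orange-lidded sample canister into the bench analyser: slide the yellow safety catch free, flip the red isolator handle to OFF, pull the sample slide fully out and stand all the canisters upright on the tray floor, not stacked. Then push the slide fully home, flip the handle back to ON and slide the catch home again to lock it. Keep that order, never move the slide while the isolator is ON, and leave the glass vial and the amber jar among the canisters where they stand.

Things in the scene. Friction and masses are not known exactly. Their poses are not given: they have to be found in the camera images.
- catch (a joint): travel of the yellow safety catch (m): 0 = home, its bar stands against the red handle and locks it; 0.030 = freed. It slides along the +y axis of lever_hinge to free, -y to go home; it clicks over half-way and needs about 2 N to start, and stays at either end. With the catch home the handle cannot be moved
- catch_knob (a point): grip point of the catch's black upright knob: a post 18 mm in diameter, axis vertical, reaching 16 mm above and 24 mm below this point, where it stands on a yellow foot of 30 x 40 x 18 mm that slides on the deck of the grey isolator box (deck 70 mm above the bench). The handle is 85 mm away (catch home) along -y
- lever (a joint): angle of the isolator's red toggle handle (rad): 0 = ON, leaning 0.6 rad from upright toward the +x axis of lever_hinge (green mark, away from the robot); 1.2 = OFF, leaning 0.6 rad toward -x (red mark, toward the robot). It snaps over centre (0.6) and rests on a stop at either end; about 2 N at its head moves it
- lever_hinge (a point): centre of the handle's horizontal hinge axis, on the deck of the grey isolator box (110 x 220 x 70 mm tall); fixed to the box: x points square across the hinge, away from the robot; y along the hinge axis, to the left; z up. The box reaches 55 mm from here along +x and -x, 170 mm along +y and 50 mm along -y
- lever_head (a point): centre of the handle's red T-shaped head: a bar 22 mm in diameter and 44 mm long, lying parallel to the hinge axis, 78 mm from the hinge, on a steel stem 12 x 16 mm. Its z axis points up along the stem
- tray (a joint): travel of the sample slide (m): 0 = home, fully in the analyser; 0.120 = fully out, toward the robot (the -x axis of tray_floor). It clicks in at either end and needs about 4 N to leave it, 2 N in between
- tray_knob (a point): grip point of the slide's black pull knob: an upright post 22 mm in diameter, reaching 19 mm above and 23 mm below this point, standing 34 mm in front of the slide's navy front plate (front plate 186 mm wide, top 68 mm above the bench, 12 mm above this point)
- tray_floor (a point): centre of the slide's flat inner floor, 12 mm above the bench; moves with it; x points into the analyser (away from the robot), y left, z up. Inside 104 mm (x) by 140 mm (y); side and back walls rise 26 mm above the floor, front plate 56 mm. Fully out, the whole tray is open in front of the port (tinted see-through roof 80 mm above the bench, then a 150 mm tall body). The knob is 97 mm along -x
- can0_centre (a point): sample canister: upright aluminium cylinder with orange lid, 32 mm in diameter, 38 mm tall; the point is at its centre, 19 mm above its underside; z is its axis (up). 50 to 100 g. Starts upright on the blue mat (280 x 200 mm, 2 mm thick, fixed). Two to four canisters are present
- can1_centre (a point): sample canister: upright aluminium cylinder with orange lid, 32 mm in diameter, 38 mm tall; the point is at its centre, 19 mm above its underside; z is its axis (up). 50 to 100 g. Starts upright on the blue mat (280 x 200 mm, 2 mm thick, fixed). Two to four canisters are present
- can2_centre (a point): sample canister: upright aluminium cylinder with orange lid, 32 mm in diameter, 38 mm tall; the point is at its centre, 19 mm above its underside; z is its axis (up). 50 to 100 g. Starts upright on the blue mat (280 x 200 mm, 2 mm thick, fixed). Two to four canisters are present
- can3_centre (a point): sample canister: upright aluminium cylinder with orange lid, 32 mm in diameter, 38 mm tall; the point is at its centre, 19 mm above its underside; z is its axis (up). 50 to 100 g. Starts upright on the blue mat (280 x 200 mm, 2 mm thick, fixed). Two to four canisters are present
- vial: glass vial with a white cap, 22 mm in diameter, 50 mm tall, standing on the blue mat among the canisters. Bystander; origin at the centre of its underside, z up
- jar: small amber glass jar with a black cap, 30 mm in diameter, 34 mm tall, standing on the blue mat among the canisters. Bystander; origin at the centre of its underside, z up
Mind the look-alikes: they are no part of the job. What is shaped like the part that bears can2_centre but green or purple is not meant. Leave any purple look-alike of the part that bears can1_centre alone.

How it is judged (in metres and radians):
On the way, in this order (a step that is already met when the one before it is completed fails the run):
1. the safety catch is slid free (value of joint catch above 0.025 m and value of joint lever below 0.1 rad), for 0.2 s.
2. the handle is at OFF (value of joint lever above 1.1 rad), for 0.2 s.
3. the slide is fully out (value of joint tray above 0.112 m and value of joint lever above 1.1 rad), for 0.2 s.
4. all canisters stand upright in the tray, slide still out (value of joint tray above 0.1 m and value of joint lever above 1.1 rad and x of can0_centre in the frame of tray_floor between -0.045 and 0.045 m and y of can0_centre in the frame of tray_floor between -0.063 and 0.063 m and z of can0_centre in the frame of tray_floor between 0.01 and 0.028 m and angle between each of can0_centre, can1_centre, can2_centre, can3_centre's own z axis and vertical below 0.2 rad and x of can1_centre in the frame of tray_floor between -0.045 and 0.045 m and y of can1_centre in the frame of tray_floor between -0.063 and 0.063 m and z of can1_centre in the frame of tray_floor between 0.01 and 0.028 m and x of can2_centre in the frame of tray_floor between -0.045 and 0.045 m and y of can2_centre in the frame of tray_floor between -0.063 and 0.063 m and z of can2_centre in the frame of tray_floor between 0.01 and 0.028 m and x of can3_centre in the frame of tray_floor between -0.045 and 0.045 m and y of can3_centre in the frame of tray_floor between -0.063 and 0.063 m and z of can3_centre in the frame of tray_floor between 0.01 and 0.028 m), for 0.3 s.
5. the slide is home with the canisters in it (value of joint tray below 0.006 m and value of joint lever above 1.1 rad and x of can0_centre in the frame of tray_floor between -0.045 and 0.045 m and y of can0_centre in the frame of tray_floor between -0.063 and 0.063 m and z of can0_centre in the frame of tray_floor between 0.01 and 0.028 m and angle between each of can0_centre, can1_centre, can2_centre, can3_centre's own z axis and vertical below 0.2 rad and x of can1_centre in the frame of tray_floor between -0.045 and 0.045 m and y of can1_centre in the frame of tray_floor between -0.063 and 0.063 m and z of can1_centre in the frame of tray_floor between 0.01 and 0.028 m and x of can2_centre in the frame of tray_floor between -0.045 and 0.045 m and y of can2_centre in the frame of tray_floor between -0.063 and 0.063 m and z of can2_centre in the frame of tray_floor between 0.01 and 0.028 m and x of can3_centre in the frame of tray_floor between -0.045 and 0.045 m and y of can3_centre in the frame of tray_floor between -0.063 and 0.063 m and z of can3_centre in the frame of tray_floor between 0.01 and 0.028 m), for 0.2 s.
6. the handle is back at ON (value of joint lever below 0.1 rad and value of joint tray below 0.006 m), for 0.2 s.
7. the catch is home again (all of step 6 and value of joint catch below 0.005 m), for 0.2 s.
At the end, for the whole second after the job is handed in: Slide home (under 6 mm of travel), handle at ON (within 0.1 rad), catch home (under 5 mm), every canister present standing upright (within 0.2 rad) on the tray floor inside its walls, at rest; nothing held (all of step 7 and x of can0_centre in the frame of tray_floor between -0.045 and 0.045 m and y of can0_centre in the frame of tray_floor between -0.063 and 0.063 m and z of can0_centre in the frame of tray_floor between 0.01 and 0.028 m and angle between each of can0_centre, can1_centre, can2_centre, can3_centre's own z axis and vertical below 0.2 rad and x of can1_centre in the frame of tray_floor between -0.045 and 0.045 m and y of can1_centre in the frame of tray_floor between -0.063 and 0.063 m and z of can1_centre in the frame of tray_floor between 0.01 and 0.028 m and x of can2_centre in the frame of tray_floor between -0.045 and 0.045 m and y of can2_centre in the frame of tray_floor between -0.063 and 0.063 m and z of can2_centre in the frame of tray_floor between 0.01 and 0.028 m and x of can3_centre in the frame of tray_floor between -0.045 and 0.045 m and y of can3_centre in the frame of tray_floor between -0.063 and 0.063 m and z of can3_centre in the frame of tray_floor between 0.01 and 0.028 m and linear speed of each of can0, can1, can2, can3 below 0.02 m/s); the robot touches nothing.
It fails at once if the slide is moved (over 20 mm) while the isolator is ON (value of joint tray above 0.02 m and value of joint lever below 0.5 rad).
It fails at once if the vial or the jar is disturbed: moved over 40 mm (distance of any of vial, jar from where it was at the start of the episode above 0.04 m).
Of can0, can1, can2, can3 only 2 to 4 are there at a start; the rules pass over those that are not, and their reading is None.
At some moment in a run one of can0, can1, can2, can3 may be knocked a few centimetres aside while the robot is not near it.
It also fails if it takes over 210 s, if anything falls off the work surface, if the arm or the gripper's body presses on something with over 40 N, if the wrist force passes 120 N, or if a joint passes its speed limit or range.

## Working session

There is one attempt and no reset: what is moved stays moved. The work goes in short steps, Python scripts to look and compute and a shell command to move; the robot and the scene stay as the last step left them, time stands still between calls to the robot, and variables do not carry over. Pictures are saved under pics/ and viewed, about 12 in all and at most 16, crops included, and the job is handed in when it is done.

```bash
mkdir -p pics; ls; python3 - <<'E'
from workcell import *
import cv2
for n in("scene","top"):
    f=grab_frame(n); cv2.imwrite(f"pics/{n}0.png",f[:,:,::-1])
    c=calibration(n); print(n,c)
    for q in("catch_knob","lever_head","lever_hinge","tray_knob","tray_floor","can0_centre","vial","jar"):
        print(q,[([round(float(v)) for v in d["location"]],round(d["confidence"],2)) for d in tip_of(q,n)])
print(state())
E
```

```text
pics
scene {'mtx': array([[534.51160197,   0.        , 277.53551868],
       [  0.        , 534.51160197, 213.33898538],
       [  0.        ,   0.        ,   1.        ]]), 'rvec': array([ 1.07042611,  2.34094105, -1.12007655]), 'tvec': array([ 291.11106811, -186.29010475, 1558.22001779])}
catch_knob [([170, 169], 0.91)]
lever_head [([132, 157], 0.55)]
lever_hinge [([153, 169], 0.84), ([369, 263], 0.24)]
tray_knob [([344, 279], 0.67), ([238, 234], 0.6)]
tray_floor []
can0_centre []
vial [([371, 311], 0.79), ([238, 230], 0.72)]
jar [([353, 339], 0.81)]
top {'mtx': array([[454.86149662,   0.        , 273.33566839],
       [  0.        , 454.86149662, 213.62447466],
       [  0.        ,   0.        ,   1.        ]]), 'rvec': array([ 1.95314065, -2.27509479,  0.23200711]), 'tvec': array([ 109.72715006,  526.92645874, 1008.62291275])}
catch_knob [([395, 183], 0.9), ([285, 166], 0.53), ([189, 244], 0.28)]
lever_head [([434, 158], 0.71)]
lever_hinge [([429, 186], 0.74), ([434, 157], 0.6)]
tray_knob [([289, 198], 0.6)]
tray_floor [([284, 161], 0.82), ([187, 282], 0.32)]
can0_centre [([187, 282], 0.44)]
vial [([152, 243], 0.6)]
jar [([146, 214], 0.52)]
{'time_s': 0.9, 'qpos': array([-7.64881042e+01,  1.83115479e+01,  8.96377882e+01,  1.39130977e-04,
        7.20454631e+01, -1.14618914e+00]), 'qvel': array([-0.15065987,  0.0076758 ,  0.01884251, -0.13580396, -0.01443385,
        0.08347574]), 'effort': array([-2.34184830e-03, -4.12346542e+01, -2.32231772e+01,  7.26450258e-02,
        3.75863118e-02,  5.61063196e-07]), 'ee_pos': array([ 145.50638109, -556.30122901,  235.98768511]), 'ee_rot': array([ 1.79994798e+02, -2.82974386e-05,  1.46580420e+01]), 'force': array([ 0.18403159, -0.17850539,  0.06779396]), 'torque': array([0.04032756, 0.0157508 , 0.00788906]), 'gripper_width': 91.54290625978837}
```

View pics/scene0.png

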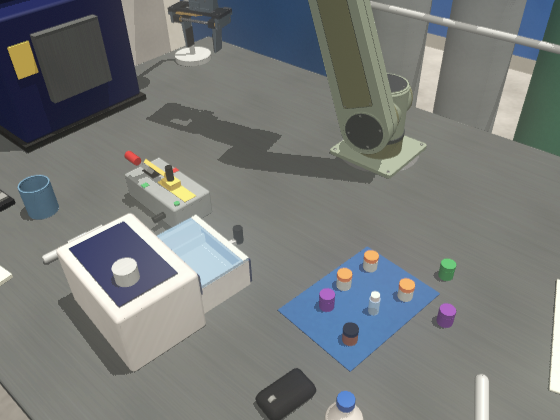

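View pics/top0.png

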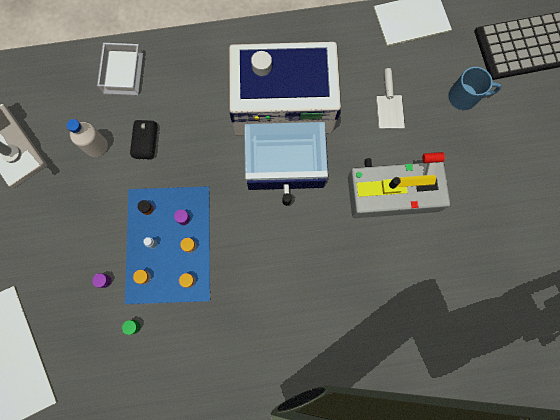

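Scene: catch knob (170,170), red head (132,157), tray knob (238,234), three orange canisters (371,258), (344,276), (406,288). Top: oranges (188,244), (140,276), (186,280), purple look-alike (181,216), vial (150,242), jar (145,207), catch knob (395,183), red head (433,157), tray knob (288,195). The tray seems visible through the tinted roof.

```bash
cat > h.py <<'E'
from workcell import *
import cv2, numpy as np
def cam(n):
    c=calibration(n); return c["mtx"],cv2.Rodrigues(c["rvec"])[0],np.array(c["tvec"]).ravel()
def ray(n,uv):
    K,R,t=cam(n); d=R.T@np.linalg.inv(K)@np.array([*uv,1.]); return -R.T@t,d/np.linalg.norm(d)
def onz(n,uv,z):
    o,d=ray(n,uv); return o+d*(z-o[2])/d[2]
def tri(a,b):
    (o1,d1),(o2,d2)=ray("scene",a),ray("top",b)
    s=np.linalg.lstsq(np.c_[d1,-d2],o2-o1,rcond=None)[0]; p,q=o1+d1*s[0],o2+d2*s[1]
    return (p+q)/2,np.linalg.norm(p-q)
def proj(n,P):
    c=calibration(n); return cv2.projectPoints(np.array(P,float).reshape(-1,3),c["rvec"],c["tvec"],c["mtx"],None)[0].reshape(-1,2)
def blobs(n,f,lo,hi,mn=40):
    m=cv2.inRange(cv2.cvtColor(f,cv2.COLOR_RGB2HSV),lo,hi)
    k,_,s,c=cv2.connectedComponentsWithStats(m)
    return [(c[i],s[i,4],s[i,:4]) for i in range(1,k) if s[i,4]>=mn]
ORANGE=((8,150,150),(20,255,255))
def cans(z=40,n="top"):
    f=grab_frame(n)
    return [(onz(n,c,z).round(1)[:2],a,c.round()) for c,a,b in blobs(n,f,*ORANGE,mn=30)],f
E
python3 - <<'E'
from h import *
np.set_printoptions(suppress=True,precision=1)
C,f=cans(); print(C)
print([(onz("scene",c,30).round(),a) for c,a,_ in blobs("scene",grab_frame("scene"),*ORANGE)])
print("catch",tri((170,169),(395,183)),"lever",tri((132,157),(434,157.5)),"tknob",tri((238,232),(288.5,197)))
for nm,uv,z in(("vial",(152,243),27),("jar",(145.5,207),36),("purple",(181,216),40),("tknobtop",(287.5,199),75),("tknobz56",(288,198),56)): print(nm,onz("top",uv,z))
print("lever green/red",onz("top",(409,167),70),onz("top",(414,205),70))
cv2.imwrite("pics/z1.png",cv2.resize(f[110:220,225:460],None,fx=3.4,fy=3.4,interpolation=cv2.INTER_CUBIC)[:,:,::-1])
E
```

```text
[]
[]
catch (array([ 552. , -247.2,  116.4]), np.float64(1.427167344711824)) lever (array([ 592.4, -339.4,  133.1]), np.float64(1.2091804641343051)) tknob (array([567.8,  -9.2,  58.9]), np.float64(8.032231250284614))
vial [516.4 322.4  27. ]
jar [603.4 327.1  36. ]
purple [567.8 245.1  40. ]
tknobtop [562.3  -8.2  75. ]
tknobz56 [568.9 -11.   56. ]
lever green/red [ 596.5 -302.9   70. ] [ 505.1 -294.9   70. ]
```

View pics/z1.png

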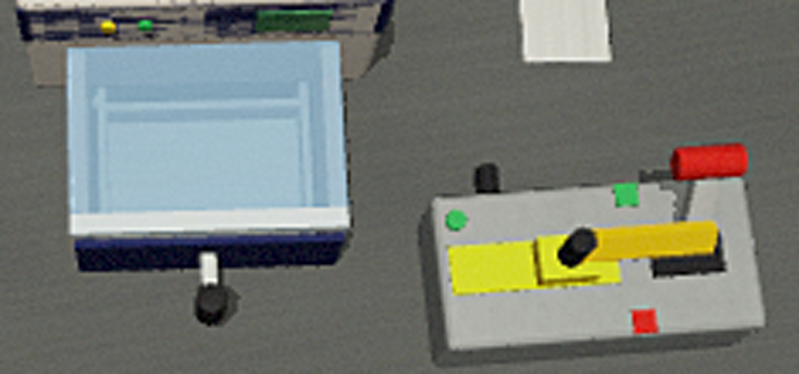

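```bash
python3 - <<'E'
from h import *
np.set_printoptions(suppress=True,precision=1)
f=grab_frame("top")
for u,v in((188,244),(140,276),(186,280)): print(f[v,u],cv2.cvtColor(f[v:v+1,u:u+1],cv2.COLOR_RGB2HSV))
P=lambda u,v,z:onz("top",(225+(u+.5)/3.4-.5,110+(v+.5)/3.4-.5),z)
print("deck",*[P(u,v,70) for u,v in((434,197),(740,177),(762,325),(449,348))])
print("redbar",P(675,164,132),P(744,159,132))
print("knobtop",P(583,238,124),"foot",P(537,237,88),P(537,282,88))
print("roof",*[P(u,v,80) for u,v in((70,42),(340,42),(350,229),(70,235))])
print("plate top",*[P(u,v,68) for u,v in((76,238),(350,230))],"bot",*[P(u,v,20) for u,v in((80,271),(345,250))])
print("tknob top",P(211,289,75),"base",P(211,318,33))
E
```

```text
[214 165  45] [[[ 21 201 214]]]
[211 164  43] [[[ 22 203 211]]]
[213 168  47] [[[ 22 199 213]]]
deck [ 615.3 -170.9   70. ] [ 597.3 -383.1   70. ] [ 492.4 -374.1   70. ] [ 508.9 -161.1   70. ]
redbar [ 595.9 -316.4  132. ] [ 592.4 -361.6  132. ]
knobtop [ 557.9 -249.4  124. ] foot [ 571.9 -230.4   88. ] [ 541.2 -224.1   88. ]
roof [762.2  61.8  80. ] [ 733.6 -124.8   80. ] [ 598.8 -107.9   80. ] [623.5  81.3  80. ]
plate top [624.3  77.8  68. ] [ 601.3 -109.7   68. ] bot [613.6  79.2  20. ] [ 600.1 -111.5   20. ]
tknob top [572.8  -8.   75. ] base [562.2  -7.5  33. ]
```

```bash
sed -i 's/ORANGE=.*/ORANGE=((10,150,130),(26,255,255))/' h.py; cat >> h.py <<'E'
from scipy.spatial.transform import Rotation as Ro
def go(x,y,z,yaw):
    "row (jog units) for tool-down target TCP, yaw of tool x axis; picks nearer half turn"
    s=state(); R=Ro.from_euler("xyz",s["ee_rot"],degrees=True); p=np.array(s["ee_pos"])
    best=None
    for k in(0,180,-180):
        T=Ro.from_euler("xyz",[180,0,yaw+k],degrees=True); w=(R.inv()*T).as_rotvec()
        if best is None or np.linalg.norm(w)<np.linalg.norm(best): best=w
    d=R.inv().apply(np.array([x,y,z])-p)
    print("row",*(d/500).round(4),*(best/(np.pi/2)).round(4)," rows>=",max(np.linalg.norm(d)/41.7,np.degrees(np.linalg.norm(best))/7.16).round(1))
def st():
    s=state(); print("t",round(s["time_s"],2),"pos",np.round(s["ee_pos"],1),"rot",np.round(s["ee_rot"],1),"F",np.round(s["force"],1),"w",round(s["gripper_width"],1),"q6",np.round(s["qpos"][5],1))
E
python3 - <<'E'
from h import *
np.set_printoptions(suppress=True,precision=1)
C,f=cans();print(C)
f=grab_frame("scene"); print([(onz("scene",c,36),a) for c,a,_ in blobs("scene",f,*ORANGE)])
cv2.imwrite("pics/z2.png",cv2.resize(f[140:260,110:270],None,fx=5,fy=5,interpolation=cv2.INTER_CUBIC)[:,:,::-1])
print(proj("scene",[[592.5,-335.7,134],[555.5,-247.4,112],[569,-9,56],[548.6,-332,70]]))
E
```

```text
[(array([ 568.5, -325.5]), np.int32(345), array([417., 180.])), (array([498.7, 238.4]), np.int32(144), array([187., 244.])), (array([441.2, 354.1]), np.int32(148), array([140., 276.])), (array([417.1, 250.5]), np.int32(147), array([186., 280.]))]
[(array([  373.1, -1346.8,    36. ]), np.int32(698))]
[[132.6 157.1]
 [168.8 171. ]
 [236.  232.9]
 [152.2 171.2]]
```

View pics/z2.png

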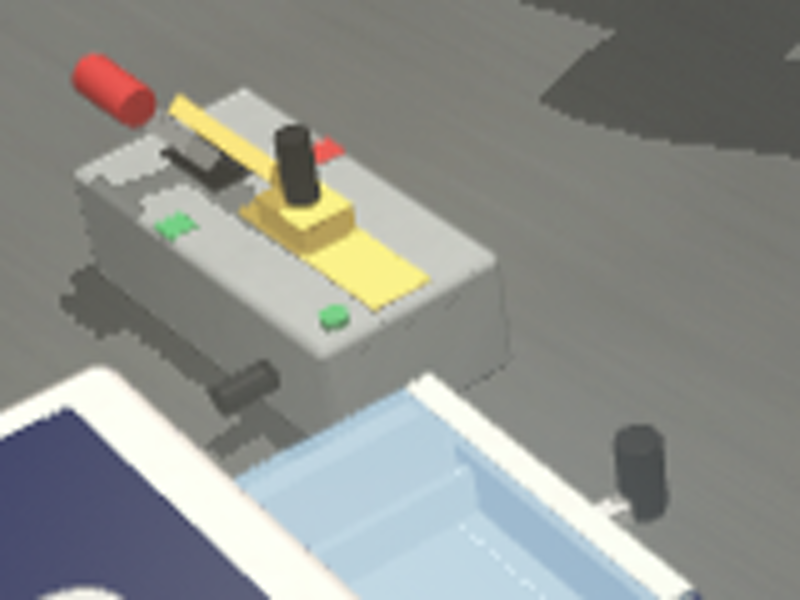

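```bash
python3 -c "
from h import *
go(554.5,-247.4,200,85.35)"
```

```text
row 0.9477 -0.3907 0.0719 0.0 0.0 -0.7855  rows>= 12.3
```

```bash
python3 -m jog '0.9477 -0.3907 0.0719 0 0 -0.7855;0.9477 -0.3907 0.0719 0 0 -0.7855;0.9477 -0.3907 0.0719 0 0 -0.7855;0.9477 -0.3907 0.0719 0 0 -0.7855;0.9477 -0.3907 0.0719 0 0 -0.7855;0.9477 -0.3907 0.0719 0 0 -0.7855;0.9477 -0.3907 0.0719 0 0 -0.7855;0.9477 -0.3907 0.0719 0 0 -0.7855;0.9477 -0.3907 0.0719 0 0 -0.7855;0.9477 -0.3907 0.0719 0 0 -0.7855;0.9477 -0.3907 0.0719 0 0 -0.7855;0.9477 -0.3907 0.0719 0 0 -0.7855;0.9477 -0.3907 0.0719 0 0 -0.7855;0.9477 -0.3907 0.0719 0 0 -0.7855;0.9477 -0.3907 0.0719 0 0 -0.7855;0.9477 -0.3907 0.0719 0 0 -0.7855;0.9477 -0.3907 0.0719 0 0 -0.7855' 0 20; python3 -c "
from h import *
st();go(554.5,-247.4,130,85.35)"
```

```text
time_s: 2.57
ee_pos: [553.3, -248.6, 200.3]
ee_rot: [-180.0, 0.0, 85.3]
force: [0.1, -0.8, -0.9]
gripper_width: 45.9
t 2.57 pos [ 553.3 -248.6  200.3] rot [-180.     0.    85.3] F [ 0.1 -0.8 -0.9] w 45.9 q6 -20.5
row 0.0026 0.0022 0.1405 -0.0002 0.0003 -0.0011  rows>= 1.7
```

```bash
python3 -m jog '0.0026 0.0022 0.07 0 0 0;0.0026 0.0022 0.14 0 0 0;0.0026 0.0022 0.14 0 0 0;0.0026 0.0022 0.14 0 0 0' ; python3 -m jog '0 0 0 0 0 0;0 0 0 0 0 0;0 0 0 0 0 0;0 0 0 0 0 0;0 0 0 0 0 0;0 0 0 0 0 0' -1 20;  python3 -c "
from h import *
st()"
```

```text
time_s: 2.9
ee_pos: [552.7, -247.9, 129.4]
ee_rot: [-179.8, -0.0, 85.2]
force: [-0.4, -0.2, 0.2]
gripper_width: 45.5
time_s: 3.4
ee_pos: [555.9, -248.6, 131.2]
ee_rot: [179.8, 0.1, 85.1]
force: [5.3, -1.0, 0.3]
gripper_width: 17.2
t 3.4 pos [ 555.9 -248.6  131.2] rot [1.798e+02 1.000e-01 8.510e+01] F [ 5.3 -1.   0.3] w 17.2 q6 -20.4
```

```bash
python3 -m jog '0.02 0 0 0 0 0;0.04 0 0 0 0 0;0.06 0 0 0 0 0;0.064 0 0 0 0 0;0.064 0 0 0 0 0;0.064 0 0 0 0 0;0.064 0 0 0 0 0'; python3 -c "
from h import *
st()"
```

```text
time_s: 3.98
ee_pos: [558.4, -217.8, 131.2]
ee_rot: [179.8, 0.3, 85.2]
force: [-0.6, -7.0, -3.4]
gripper_width: 17.3
t 3.98 pos [ 558.4 -217.8  131.2] rot [179.8   0.3  85.2] F [-0.6 -7.  -3.4] w 17.3 q6 -17.4
```

```bash
python3 -m jog '0 0 0 0 0 0;0 0 0 0 0 0;0 0 0 0 0 0;0 0 0 0 0 0;0 0 -0.07 0 0 0;0 0 -0.14 0 0 0;0 0 -0.14 0 0 0' 0; python3 -m jog '-0.23 0.168 0 0 0 0;-0.23 0.168 0 0 0 0;-0.23 0.168 0 0 0 0;-0.23 0.168 0 0 0 0;-0.23 0.168 0 0 0 0;-0.23 0.168 0 0 0 0;-0.23 0.168 0 0 0 0' -1; python3 -c "
from h import *
st(); go(632.3,-338.9,142,85.35)
f=grab_frame('top');cv2.imwrite('pics/z3.png',cv2.resize(f[110:230,300:480],None,fx=4,fy=4)[:,:,::-1])"
```

```text
time_s: 4.57
ee_pos: [561.6, -218.2, 208.4]
ee_rot: [179.0, 0.5, 85.2]
force: [0.7, -0.7, 0.5]
gripper_width: 45.4
time_s: 5.15
ee_pos: [635.3, -338.6, 210.4]
ee_rot: [179.1, 0.4, 85.3]
force: [0.1, -0.5, -0.1]
gripper_width: 2.1
t 5.15 pos [ 635.3 -338.6  210.4] rot [179.1   0.4  85.3] F [ 0.1 -0.5 -0.1] w 2.1 q6 -24.2
row -0.0001 -0.0082 0.1366 0.0101 0.0045 -0.0009  rows>= 1.6
```

View pics/z3.png

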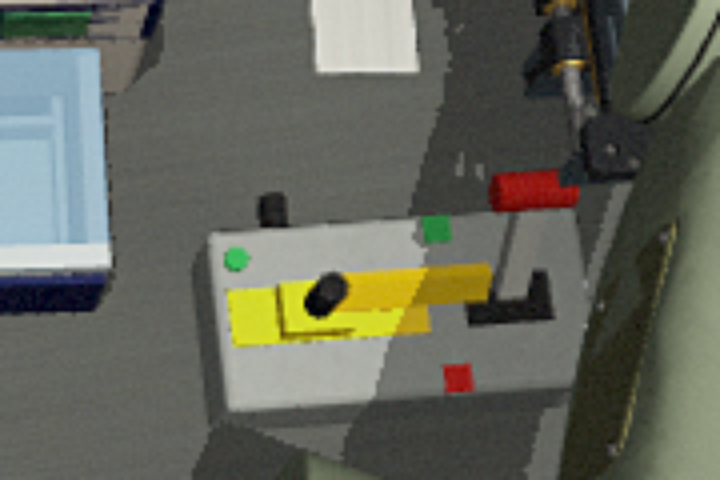

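The catch has slid left (knob at (381,184) in the full frame), and the bar is clear of the handle. The red head is still at ON.

```bash
python3 -m jog '0 -0.008 0.07 0 0 0;0 -0.008 0.136 0 0 0;0 -0.008 0.136 0.01 0.004 0;0 -0.008 0.136 0.01 0.004 0'; python3 -m jog '0 -0.04 0 0 0 0;0 -0.08 0 0 0 0;0 -0.11 0 0 0 0;0 -0.14 0 0 0 0;0 -0.17 0 0 0 0;0 -0.19 0 0 0 0;0 -0.205 0 0 0 0;0 -0.208 0 0 0 0;0 -0.208 0 0 0 0;0 -0.208 0 0 0 0'; python3 -c "
from h import *
st()"
```

```text
time_s: 5.53
ee_pos: [631.5, -337.1, 141.5]
ee_rot: [-179.8, -0.1, 85.3]
force: [0.7, -1.0, 0.7]
gripper_width: 0.4
time_s: 6.37
ee_pos: [528.9, -329.1, 142.7]
ee_rot: [-179.9, -0.0, 85.4]
force: [1.9, -0.5, 1.3]
gripper_width: 0.5
t 6.37 pos [ 528.9 -329.1  142.7] rot [-179.9   -0.    85.4] F [ 1.9 -0.5  1.3] w 0.5 q6 -28.3
```

```bash
python3 -m jog '0 0.02 -0.06 0 0 0;0 0.02 -0.15 0 0 0;0 0.02 -0.15 0 0 0;0 0.02 -0.15 0 0 0'; python3 -c "
from h import *
np.set_printoptions(suppress=True,precision=1)
st(); go(569,-9,150,-7.5)
"
```

```text
time_s: 6.7
ee_pos: [541.1, -330.8, 220.7]
ee_rot: [179.8, 0.2, 85.4]
force: [-0.3, -0.8, -0.2]
gripper_width: 0.4
t 6.7 pos [ 541.1 -330.8  220.7] rot [179.8   0.2  85.4] F [-0.3 -0.8 -0.2] w 0.4 q6 -27.8
row 0.6464 0.0032 0.1396 0.0007 0.0035 -0.9679  rows>= 12.2
```

```bash
python3 -m jog '0.6464 0.0032 0.1 0 0 -0.968;0.6464 0.0032 0.1 0 0 -0.968;0.6464 0.0032 0.1 0 0 -0.968;0.6464 0.0032 0.1 0 0 -0.968;0.6464 0.0032 0.1 0 0 -0.968;0.6464 0.0032 0.1 0 0 -0.968;0.6464 0.0032 0.1 0 0 -0.968;0.6464 0.0032 0.1 0 0 -0.968;0.6464 0.0032 0.1 0 0 -0.968;0.6464 0.0032 0.1396 0 0 -0.968;0.6464 0.0032 0.1396 0 0 -0.968;0.6464 0.0032 0.1396 0 0 -0.968;0.6464 0.0032 0.1396 0 0 -0.968;0.6464 0.0032 0.1396 0 0 -0.968;0.6464 0.0032 0.1396 0 0 -0.968' 0.2; python3 -c "
from h import *
st(); go(569,-9,59,-7.5)
f=grab_frame('scene');cv2.imwrite('pics/z4.png',cv2.resize(f[120:290,100:320],None,fx=3.5,fy=3.5)[:,:,::-1])"
```

```text
time_s: 7.95
ee_pos: [568.7, -8.9, 149.3]
ee_rot: [-179.8, 0.2, 172.4]
force: [0.8, -0.1, 0.5]
gripper_width: 54.7
t 7.95 pos [568.7  -8.9 149.3] rot [-179.8    0.2  172.4] F [ 0.8 -0.1  0.5] w 54.7 q6 -84.2
row -0.0 0.0005 0.1807 -0.0018 0.002 -0.0016  rows>= 2.2
```

View pics/z4.png

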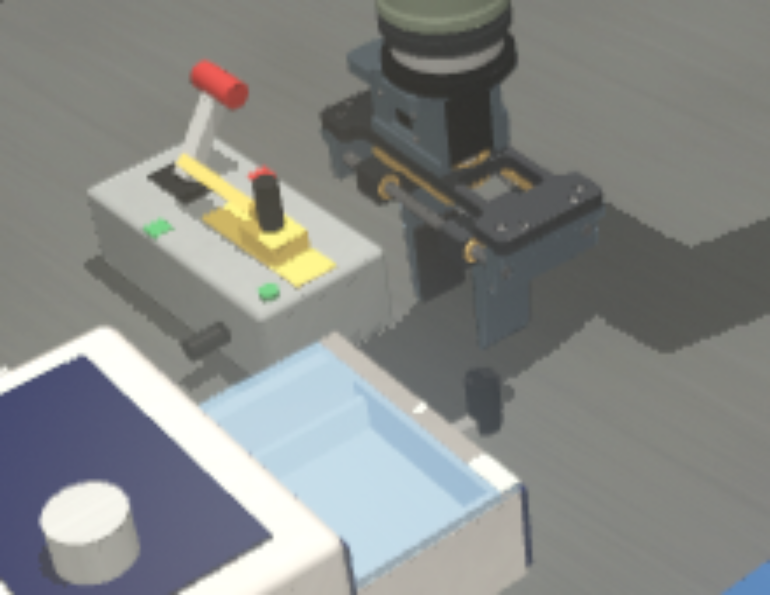

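```bash
python3 -m jog '0 0 0.07 0 0 0;0 0 0.14 0 0 0;0 0 0.18 0 0 0;0 0 0.18 0 0 0;0 0 0.18 0 0 0'; python3 -m jog '0 0 0 0 0 0;0 0 0 0 0 0;0 0 0 0 0 0;0 0 0 0 0 0;0 0 0 0 0 0;0 0 0 0 0 0;0 0 0 0 0 0' -1 40;  python3 -c "
from h import *
st(); print(proj('scene',[[504.7,-328.5,134],[548.6,-332,148]]))"
```

```text
time_s: 8.42
ee_pos: [568.7, -9.4, 59.0]
ee_rot: [-179.8, 0.1, 172.3]
force: [0.1, 0.5, 0.4]
gripper_width: 54.8
time_s: 9.0
ee_pos: [569.6, -7.2, 60.0]
ee_rot: [179.9, 0.2, 172.2]
force: [0.1, 7.0, 2.4]
gripper_width: 21.5
t 9.0 pos [569.6  -7.2  60. ] rot [179.9   0.2 172.2] F [0.1 7.  2.4] w 21.5 q6 -84.2
[[162.51022997 143.35418959]
 [146.8225882  145.35538156]]
```

The head at (162,144) matches the projected OFF pose (162.5,143.4), and the tray knob is gripped. Pulling.

```bash
python3 -m jog '0.03 0 0 0 0 0;0.06 0 0 0 0 0;0.09 0 0 0 0 0;0.12 0 0 0 0 0;0.15 0 0 0 0 0;0.18 0 0 0 0 0;0.21 0 0 0 0 0;0.235 0 0 0 0 0;0.243 0 0 0 0 0;0.244 0 0 0 0 0;0.244 0 0 0 0 0;0.244 0 0 0 0 0';  python3 -c "
from h import *
st()"
```

```text
time_s: 10.0
ee_pos: [450.9, 7.6, 60.0]
ee_rot: [-179.9, 0.5, 172.3]
force: [4.8, -8.1, -4.4]
gripper_width: 21.0
t 10.0 pos [450.9   7.6  60. ] rot [-179.9    0.5  172.3] F [ 4.8 -8.1 -4.4] w 21.0 q6 -82.5
```

```bash
python3 -m jog '0 0 0 0 0 0;0 0 0 0 0 0;0 0 0 0 0 0;0 0 0 0 0 0;0 0 0 0 0 0' 0.2; python3 -m jog '0 0 -0.08 0 0 0;0 0 -0.16 0 0 0;0 0 -0.22 0 0 0;0.05 0.1 -0.24 0 0 0;0.1 0.2 -0.24 0 0 0;0.1 0.3 -0.24 0 0 0;0.1 0.4 -0.24 0 0 0;0.1 0.4 -0.24 0 0 0;0.1 0.4 -0.24 0 0 0'; python3 - <<'E'
from h import *
st(); C,f=cans(); print(C)
cv2.imwrite('pics/z5.png',cv2.resize(f[100:330,90:460],None,fx=2.1,fy=2.1)[:,:,::-1])
E
```

```text
time_s: 10.42
ee_pos: [450.7, 7.8, 60.1]
ee_rot: [-179.9, 0.5, 172.3]
force: [-0.4, 0.1, 0.4]
gripper_width: 51.6
time_s: 11.17
ee_pos: [427.4, 219.2, 179.9]
ee_rot: [179.8, 0.6, 172.6]
force: [0.0, -0.3, 0.0]
gripper_width: 54.8
t 11.17 pos [427.4 219.2 179.9] rot [179.8   0.6 172.6] F [ 0.  -0.3  0. ] w 54.8 q6 -56.6
[(array([ 570.8, -292.6]), np.int32(352), array([403., 182.]))]
```

View pics/z5.png

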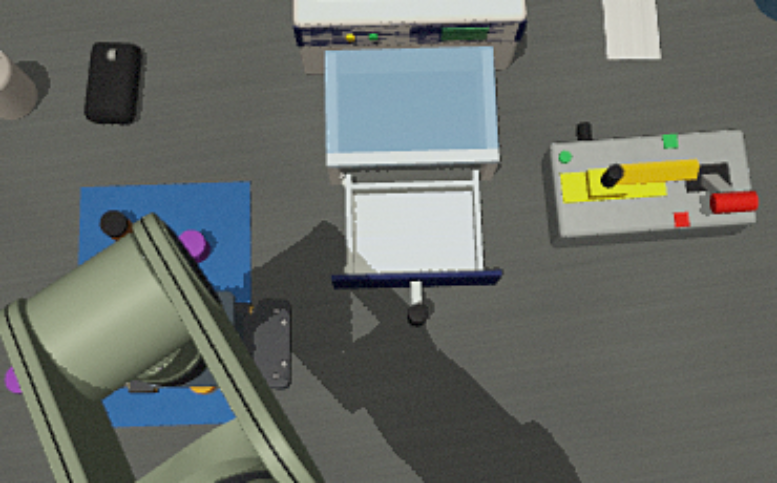

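Slide out (knob now at (288,248) full frame), handle OFF, catch free. The arm hides the mat, so move it aside and detect.

```bash
python3 - <<'E'
from h import *
np.set_printoptions(suppress=True,precision=1)
P=lambda u,v,z:onz("top",(90+(u+.5)/2.1-.5,100+(v+.5)/2.1-.5),z)
print("walltop inner back",P(353,185,38),P(474,182,38),"floor corners",P(358,194,12),P(475,191,12),"plate top",P(333,277,68),P(500,272,68),"plate inner bottom?",P(355,268,38),P(481,264,38))
print("knob top",P(417,306,75),P(418,314,56))
go(450,-60,180,82.6)
E
```

```text
walltop inner back [608.9  55.4  38. ] [591.5 -81.9  38. ] floor corners [604.3  51.1  12. ] [587.1 -84.7  12. ] plate top [501.7  92.   68. ] [479.6 -88.7  68. ] plate inner bottom? [513.3  67.1  38. ] [496.3 -73.5  38. ]
knob top [455.6   7.   75. ] [449.1   6.3  56. ]
row -0.1169 -0.5424 0.0 -0.0046 0.0047 -0.9997  rows>= 12.6
```

```bash
python3 -m jog '-0.117 -0.542 -0.06 0 0 -1;-0.117 -0.542 -0.06 0 0 -1;-0.117 -0.542 -0.06 0 0 -1;-0.117 -0.542 -0.06 0 0 -1;-0.117 -0.542 -0.06 0 0 -1;-0.117 -0.542 -0.06 0 0 -1;-0.117 -0.542 -0.06 0 0 -1;-0.117 -0.542 -0.06 0 0 -1;-0.117 -0.542 -0.06 0 0 -1;-0.117 -0.542 -0.06 0 0 -1;-0.117 -0.542 -0.06 0 0 -1;-0.117 -0.542 -0.06 0 0 -1;-0.117 -0.542 -0.06 0 0 -1;-0.117 -0.542 -0.06 0 0 -1;-0.117 -0.542 -0.06 0 0 -1' 0.1; python3 - <<'E'
from h import *
st(); C,f=cans(); print(C)
x,y=[c[0] for c in C if c[0][1]>0 and c[0][0]>400][0]; print(x,y)
go(x,y,100,82.8); go(x,y,31,82.8)
E
```

```text
time_s: 12.47
ee_pos: [437.2, 9.9, 189.0]
ee_rot: [-173.4, -9.1, -109.6]
force: [-0.5, 0.2, -0.1]
gripper_width: 50.1
t 12.47 pos [437.2   9.9 189. ] rot [-173.4   -9.1 -109.6] F [-0.5  0.2 -0.1] w 50.1 q6 -146.6
[(array([ 570.8, -292.9]), np.int32(352), array([404., 182.])), (array([498.7, 238.4]), np.int32(144), array([187., 244.])), (array([441.2, 354.1]), np.int32(148), array([140., 276.])), (array([417.2, 250.5]), np.int32(148), array([186., 280.]))]
498.7 238.4
row -0.4923 0.044 0.0952 -0.0605 -0.1081 -0.1307  rows>= 6.0
row -0.514 0.0594 0.2306 -0.0605 -0.1081 -0.1307  rows>= 6.8
```

```bash
python3 -m jog '0 0 0 0 0 1;0 0 0 0 0 1;0 0 0 0 0 1;0 0 0 0 0 1;0 0 0 0 0 1;0 0 0 0 0 1;0 0 0 0 0 1;0 0 0 0 0 1;0 0 0 0 0 1;0 0 0 0 0 1;0 0 0 0 0 1;0 0 0 0 0 1;0 0 0 0 0 1;0 0 0 0 0 1'; python3 - <<'E'
import re
s=open('h.py').read()
s=s.replace("for k in(0,180,-180):","q1=np.degrees(np.arctan2(y,x))\n    for k in(0,180,-180,360,-360):\n        if abs(q1+90-yaw-k)>135: continue")
open('h.py','w').write(s)
from h import *
st(); go(498.7,238.4,110,82.8)
E
```

```text
time_s: 13.68
ee_pos: [435.3, 10.0, 188.1]
ee_rot: [-170.8, 6.4, 161.3]
force: [1.2, -0.2, 0.3]
gripper_width: 50.0
t 13.68 pos [435.3  10.  188.1] rot [-170.8    6.4  161.3] F [ 1.2 -0.2  0.3] w 50.0 q6 -56.5
row 0.043 0.4916 0.0749 -0.0369 0.1287 0.8641  rows>= 11.0
```

```bash
python3 -m jog '0.043 0.4916 0.0749 -0.0369 0.1287 0.8641;0.043 0.4916 0.0749 -0.0369 0.1287 0.8641;0.043 0.4916 0.0749 -0.0369 0.1287 0.8641;0.043 0.4916 0.0749 -0.0369 0.1287 0.8641;0.043 0.4916 0.0749 -0.0369 0.1287 0.8641;0.043 0.4916 0.0749 -0.0369 0.1287 0.8641;0.043 0.4916 0.0749 -0.0369 0.1287 0.8641;0.043 0.4916 0.0749 -0.0369 0.1287 0.8641;0.043 0.4916 0.0749 -0.0369 0.1287 0.8641;0.043 0.4916 0.0749 -0.0369 0.1287 0.8641;0.043 0.4916 0.0749 -0.0369 0.1287 0.8641;0.043 0.4916 0.0749 -0.0369 0.1287 0.8641;0.043 0.4916 0.0749 -0.0369 0.1287 0.8641;0.043 0.4916 0.0749 -0.0369 0.1287 0.8641'; python3 - <<'E'
from h import *
st(); go(498.7,238.4,31,82.8)
f=grab_frame("scene"); print([(onz("scene",c,36).round(),a,c.round()) for c,a,_ in blobs("scene",f,(5,150,120),(26,255,255),15)])
E
```

```text
time_s: 14.85
ee_pos: [498.9, 237.9, 110.1]
ee_rot: [-180.0, 0.0, 83.0]
force: [0.1, 0.8, 0.6]
gripper_width: 50.1
t 14.85 pos [498.9 237.9 110.1] rot [-180.    0.   83.] F [0.1 0.8 0.6] w 50.1 q6 31.4
row 0.001 -0.0005 0.1582 -0.0 0.0002 0.0017  rows>= 1.9
[(array([  373., -1348.,    36.]), np.int32(692), array([23., 60.]))]
```

```bash
python3 -m jog '0 0 0.06 0 0 0;0 0 0.11 0 0 0;0 0 0.158 0 0 0;0 0 0.158 0 0 0;0 0 0.158 0 0 0'; python3 -m jog '0 0 0 0 0 0;0 0 0 0 0 0;0 0 0 0 0 0;0 0 0 0 0 0;0 0 0 0 0 0' -1 20; python3 -m jog '0 0 -0.08 0 0 0;0 0 -0.15 0 0 0;0 0 -0.2 0 0 0;0 0 -0.2 0 0 0'; python3 - <<'E'
from h import *
st(); go(541,-49.6,130,82.8);go(541,-49.6,42,82.8)
E
```

```text
time_s: 15.32
ee_pos: [498.3, 237.9, 30.4]
ee_rot: [-179.9, 0.1, 83.0]
force: [0.0, 0.9, -0.5]
gripper_width: 50.4
time_s: 15.73
ee_pos: [499.3, 238.4, 31.8]
ee_rot: [180.0, 0.0, 83.0]
force: [-1.3, 0.0, 6.0]
gripper_width: 31.1
time_s: 16.07
ee_pos: [502.3, 239.8, 137.5]
ee_rot: [179.4, -0.3, 83.0]
force: [0.3, 1.0, -0.6]
gripper_width: 31.3
t 16.07 pos [502.3 239.8 137.5] rot [179.4  -0.3  83. ] F [ 0.3  1.  -0.6] w 31.3 q6 31.3
row -0.5652 0.1469 0.0133 0.0063 -0.0037 0.0025  rows>= 7.0
row -0.5662 0.1452 0.1893 0.0063 -0.0037 0.0025  rows>= 7.4
```

```bash
python3 -m jog '-0.565 0.147 0.012 0.006 -0.004 0;-0.565 0.147 0.012 0.006 -0.004 0;-0.565 0.147 0.012 0.006 -0.004 0;-0.565 0.147 0.012 0.006 -0.004 0;-0.565 0.147 0.012 0.006 -0.004 0;-0.565 0.147 0.012 0.006 -0.004 0;-0.565 0.147 0.012 0.006 -0.004 0;-0.565 0.147 0.012 0.006 -0.004 0;-0.565 0.147 0.012 0.006 -0.004 0;-0.565 0.147 0.012 0.006 -0.004 0;-0.565 0.147 0.012 0.006 -0.004 0'; python3 - <<'E'
from h import *
st(); go(541,-49.6,42,82.8)
f=grab_frame('scene');cv2.imwrite('pics/z6.png',cv2.resize(f[150:370,110:470],None,fx=2.2,fy=2.2)[:,:,::-1])
E
```

```text
time_s: 16.98
ee_pos: [540.5, -48.3, 130.2]
ee_rot: [-180.0, 0.0, 83.1]
force: [0.9, -1.0, -0.4]
gripper_width: 31.6
t 16.98 pos [540.5 -48.3 130.2] rot [-180.     0.    83.1] F [ 0.9 -1.  -0.4] w 31.6 q6 0.6
row -0.0025 0.0015 0.1764 -0.0005 0.0001 0.0034  rows>= 2.1
```

View pics/z6.png

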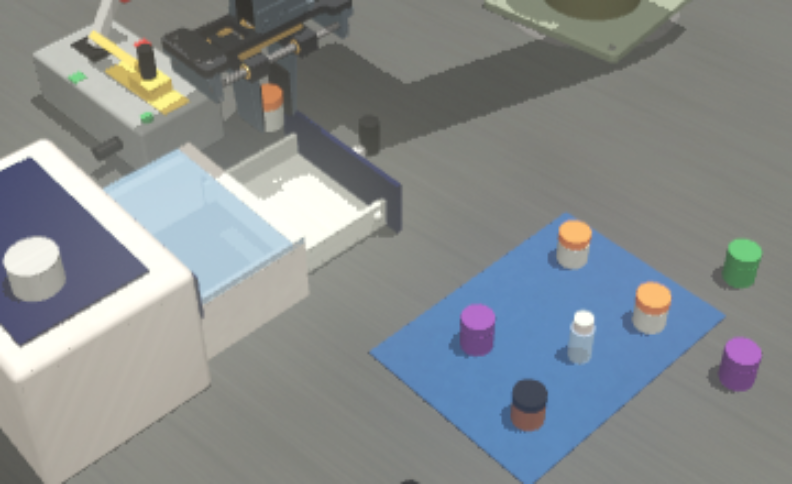

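The canister is held upright above the tray (crop (270,105)). Two remain on the mat, with the bystanders untouched. Lower it.

```bash
python3 -m jog '-0.0025 0.0015 0.06 0 0 0;-0.0025 0.0015 0.11 0 0 0;-0.0025 0.0015 0.15 0 0 0;-0.0025 0.0015 0.172 0 0 0;-0.0025 0.0015 0.177 0 0 0;-0.0025 0.0015 0.177 0 0 0'; python3 -m jog '0 0 0 0 0 0;0 0 0 0 0 0;0 0 0 0 0 0;0 0 0 0 0 0' -0.1; python3 -m jog '0 0 -0.06 0 0 0;0 0 -0.12 0 0 0;0 0 -0.18 0 0 0;0 0 -0.18 0 0 0'; python3 - <<'E'
from h import *
st(); C,f=cans(); print(C); C,f=cans(50); print([c for c in C if abs(c[0][1])<80])
go(417.2,250.5,110,82.8)
E
```

```text
time_s: 17.53
ee_pos: [541.0, -47.8, 41.5]
ee_rot: [-179.9, 0.0, 83.3]
force: [-0.5, 0.5, -1.5]
gripper_width: 31.9
time_s: 17.87
ee_pos: [541.2, -47.5, 41.8]
ee_rot: [-180.0, 0.0, 83.3]
force: [-0.1, 0.2, -0.5]
gripper_width: 41.3
time_s: 18.2
ee_pos: [544.9, -47.8, 137.8]
ee_rot: [179.3, 0.0, 83.3]
force: [1.5, -0.2, -0.2]
gripper_width: 40.9
t 18.2 pos [544.9 -47.8 137.8] rot [179.3   0.   83.3] F [ 1.5 -0.2 -0.2] w 40.9 q6 0.5
[(array([ 570.8, -292.9]), np.int32(352), array([404., 182.])), (array([441.3, 354.1]), np.int32(147), array([140., 276.])), (array([417.2, 250.5]), np.int32(148), array([186., 280.]))]
[]
row 0.563 -0.3171 0.0453 0.0016 0.0001 0.0058  rows>= 7.8
```

```bash
python3 -m jog '0.563 -0.317 0.02 0 0 0;0.563 -0.317 0.02 0 0 0;0.563 -0.317 0.02 0 0 0;0.563 -0.317 0.02 0 0 0;0.563 -0.317 0.02 0 0 0;0.563 -0.317 0.045 0 0 0;0.563 -0.317 0.045 0 0 0;0.563 -0.317 0.045 0 0 0;0.563 -0.317 0.045 0 0 0;0.563 -0.317 0.045 0 0 0;0.563 -0.317 0.045 0 0 0' 0.1; python3 - <<'E'
from h import *
st(); C,f=cans(); print(C); C,f=cans(50); print([c for c in C if abs(c[0][1])<80])
go(417.2,250.5,31,82.8)
E
```

```text
time_s: 19.22
ee_pos: [416.7, 249.8, 109.1]
ee_rot: [180.0, 0.1, 83.4]
force: [0.3, -0.9, 0.6]
gripper_width: 50.1
t 19.22 pos [416.7 249.8 109.1] rot [1.80e+02 1.00e-01 8.34e+01] F [ 0.3 -0.9  0.6] w 50.1 q6 36.4
[(array([ 570.8, -292.6]), np.int32(352), array([403., 182.])), (array([541.7, -47.7]), np.int32(139), array([305., 208.]))]
[(array([539.7, -46.6]), np.int32(139), array([305., 208.]))]
row 0.0024 -0.001 0.1574 0.0012 0.0006 0.0048  rows>= 1.9
```

Canister 1 is at (539.7,−46.6) in the tray, as planned.

```bash
python3 -m jog '0.002 -0.001 0.06 0 0 0;0.002 -0.001 0.11 0 0 0;0.002 -0.001 0.157 0 0 0;0.002 -0.001 0.157 0 0 0;0.002 -0.001 0.157 0 0 0'; python3 -m jog '0 0 0 0 0 0;0 0 0 0 0 0;0 0 0 0 0 0;0 0 0 0 0 0;0 0 0 0 0 0' -1 20; python3 -m jog '0 0 -0.08 0 0 0;0 0 -0.15 0 0 0;0 0 -0.2 0 0 0;0 0 -0.2 0 0 0'; python3 - <<'E'
from h import *
st(); go(546.5,-4.5,130,82.8)
E
```

```text
time_s: 19.73
ee_pos: [417.1, 248.9, 30.7]
ee_rot: [-180.0, 0.2, 83.1]
force: [-0.4, 0.3, 0.2]
gripper_width: 50.1
time_s: 20.15
ee_pos: [418.0, 249.2, 31.9]
ee_rot: [179.9, 0.1, 83.1]
force: [-0.3, -1.7, 7.0]
gripper_width: 31.6
time_s: 20.48
ee_pos: [420.7, 251.2, 137.3]
ee_rot: [179.4, -0.3, 83.1]
force: [0.5, -0.4, -0.9]
gripper_width: 31.8
t 20.48 pos [420.7 251.2 137.3] rot [179.4  -0.3  83.1] F [ 0.5 -0.4 -0.9] w 31.8 q6 36.5
row -0.4779 0.3107 0.0154 0.0071 -0.0036 0.0038  rows>= 6.8
```

```bash
python3 -m jog '-0.478 0.311 0.014 0.007 -0.004 0.004;-0.478 0.311 0.014 0.007 -0.004 0.004;-0.478 0.311 0.014 0.007 -0.004 0.004;-0.478 0.311 0.014 0.007 -0.004 0.004;-0.478 0.311 0.014 0.007 -0.004 0.004;-0.478 0.311 0.014 0.007 -0.004 0.004;-0.478 0.311 0.014 0.007 -0.004 0.004;-0.478 0.311 0.014 0.007 -0.004 0.004;-0.478 0.311 0.014 0.007 -0.004 0.004;-0.478 0.311 0.014 0.007 -0.004 0.004;-0.478 0.311 0.014 0.007 -0.004 0.004'; python3 - <<'E'
from h import *
st(); go(546.5,-4,42,82.8); print([c for c in cans()[0] if c[0][1]>100])
E
```

```text
time_s: 21.4
ee_pos: [545.7, -3.5, 130.3]
ee_rot: [-179.9, 0.0, 82.8]
force: [0.8, 0.1, -0.0]
gripper_width: 31.4
t 21.4 pos [545.7  -3.5 130.3] rot [-179.9    0.    82.8] F [ 0.8  0.1 -0. ] w 31.4 q6 5.6
row -0.0007 0.002 0.1766 -0.0008 0.0003 0.0005  rows>= 2.1
[(array([441.3, 354.1]), np.int32(147), array([140., 276.]))]
```

```bash
python3 -m jog '0 0.002 0.06 0 0 0;0 0.002 0.11 0 0 0;0 0.002 0.15 0 0 0;0 0.002 0.172 0 0 0;0 0.002 0.177 0 0 0;0 0.002 0.177 0 0 0'; python3 -m jog '0 0 0 0 0 0;0 0 0 0 0 0;0 0 0 0 0 0;0 0 0 0 0 0' -0.1; python3 -m jog '0 0 -0.06 0 0 0;0 0 -0.12 0 0 0;0 0 -0.18 0 0 0;0 0 -0.18 0 0 0'; python3 - <<'E'
from h import *
st(); print([c for c in cans()[0] if c[0][1]>100])
go(441.3,354.1,110,82.8)
E
```

```text
time_s: 21.95
ee_pos: [545.9, -2.2, 41.7]
ee_rot: [-179.9, 0.0, 83.0]
force: [0.2, -0.2, -0.8]
gripper_width: 31.5
time_s: 22.28
ee_pos: [546.0, -1.9, 42.1]
ee_rot: [-179.9, 0.0, 83.0]
force: [0.9, -0.1, 0.7]
gripper_width: 41.3
time_s: 22.62
ee_pos: [549.9, -1.9, 138.0]
ee_rot: [179.4, -0.0, 83.0]
force: [0.8, -0.0, 0.4]
gripper_width: 41.3
t 22.62 pos [549.9  -1.9 138. ] rot [179.4  -0.   83. ] F [ 0.8 -0.   0.4] w 41.3 q6 5.6
[(array([441.2, 354.1]), np.int32(148), array([140., 276.]))]
row 0.6807 -0.2995 0.0491 0.004 -0.0002 0.0025  rows>= 8.9
```

```bash
python3 -m jog '0.681 -0.299 0.02 0 0 0;0.681 -0.299 0.02 0 0 0;0.681 -0.299 0.02 0 0 0;0.681 -0.299 0.02 0 0 0;0.681 -0.299 0.02 0 0 0;0.681 -0.299 0.049 0 0 0;0.681 -0.299 0.049 0 0 0;0.681 -0.299 0.049 0 0 0;0.681 -0.299 0.049 0 0 0;0.681 -0.299 0.049 0.004 0 0.002;0.681 -0.299 0.049 0.004 0 0.002;0.681 -0.299 0.049 0.004 0 0.002' 0.1; python3 - <<'E'
from h import *
st(); print([c for c in cans(50)[0] if c[0][1]>-100])
go(441.2,354.1,31,82.8)
E
```

```text
time_s: 23.67
ee_pos: [441.0, 353.5, 109.0]
ee_rot: [-179.9, 0.1, 82.9]
force: [-0.2, -0.5, 0.5]
gripper_width: 50.1
t 23.67 pos [441.  353.5 109. ] rot [-1.799e+02  1.000e-01  8.290e+01] F [-0.2 -0.5  0.5] w 50.1 q6 44.7
[(array([ 5.449e+02, -1.000e-01]), np.int32(140), array([285., 209.])), (array([540.4, -46.9]), np.int32(138), array([305., 208.])), (array([440.1, 348.2]), np.int32(110), array([141., 276.]))]
row 0.0024 -0.0004 0.1566 -0.0006 0.0009 0.0001  rows>= 1.9
```

```bash
python3 -m jog '0.002 0 0.06 0 0 0;0.002 0 0.11 0 0 0;0.002 0 0.157 0 0 0;0.002 0 0.157 0 0 0;0.002 0 0.157 0 0 0'; python3 -m jog '0 0 0 0 0 0;0 0 0 0 0 0;0 0 0 0 0 0;0 0 0 0 0 0;0 0 0 0 0 0' -1 20; python3 -m jog '0 0 -0.08 0 0 0;0 0 -0.15 0 0 0;0 0 -0.2 0 0 0;0 0 -0.2 0 0 0'; python3 - <<'E'
from h import *
st(); go(550.5,41,130,82.8)
E
```

```text
time_s: 24.13
ee_pos: [441.4, 352.1, 30.2]
ee_rot: [-179.8, 0.2, 82.7]
force: [-0.1, 0.4, 1.5]
gripper_width: 50.2
time_s: 24.55
ee_pos: [442.2, 352.4, 31.7]
ee_rot: [-180.0, 0.1, 82.7]
force: [-0.0, -0.2, 6.6]
gripper_width: 31.6
time_s: 24.88
ee_pos: [445.0, 354.9, 137.7]
ee_rot: [179.6, -0.4, 82.7]
force: [0.7, 0.3, 0.7]
gripper_width: 31.6
t 24.88 pos [445.  354.9 137.7] rot [179.6  -0.4  82.7] F [0.7 0.3 0.7] w 31.6 q6 44.8
row -0.596 0.2888 0.0137 0.005 -0.0042 -0.001  rows>= 7.9
```

```bash
python3 -m jog '-0.596 0.289 0.012 0.005 -0.004 0;-0.596 0.289 0.012 0.005 -0.004 0;-0.596 0.289 0.012 0.005 -0.004 0;-0.596 0.289 0.012 0.005 -0.004 0;-0.596 0.289 0.012 0.005 -0.004 0;-0.596 0.289 0.012 0.005 -0.004 0;-0.596 0.289 0.012 0.005 -0.004 0;-0.596 0.289 0.012 0.005 -0.004 0;-0.596 0.289 0.012 0.005 -0.004 0;-0.596 0.289 0.012 0.005 -0.004 0;-0.596 0.289 0.012 0.005 -0.004 0;-0.596 0.289 0.012 0.005 -0.004 0'; python3 - <<'E'
from h import *
st(); go(550.5,41,42,82.8)
E
```

```text
time_s: 25.88
ee_pos: [549.9, 42.2, 130.4]
ee_rot: [-179.9, -0.0, 82.8]
force: [-0.1, 0.1, -1.2]
gripper_width: 31.4
t 25.88 pos [549.9  42.2 130.4] rot [-179.9   -0.    82.8] F [-0.1  0.1 -1.2] w 31.4 q6 10.3
row -0.0022 0.0018 0.1768 -0.0008 -0.0003 -0.0002  rows>= 2.1
```

```bash
python3 -m jog '-0.002 0.002 0.06 0 0 0;-0.002 0.002 0.11 0 0 0;-0.002 0.002 0.15 0 0 0;-0.002 0.002 0.172 0 0 0;-0.002 0.002 0.177 0 0 0;-0.002 0.002 0.177 0 0 0'; python3 -m jog '0 0 0 0 0 0;0 0 0 0 0 0;0 0 0 0 0 0;0 0 0 0 0 0' -0.1; python3 -m jog '0 0 -0.06 0 0 0;0 0 -0.12 0 0 0;0 0 -0.18 0 0 0;0.1 -0.1 -0.22 0 0 0;0.2 -0.2 -0.22 0 0 0;0.3 -0.2 -0.22 0 0 0;0.3 -0.2 -0.22 0 0 0;0.3 -0.2 -0.22 0 0 0'; python3 - <<'E'
from h import *
st(); C,f=cans(50); print(C)
cv2.imwrite('pics/z7.png',cv2.resize(f[100:330,90:460],None,fx=2.1,fy=2.1)[:,:,::-1])
E
```

```text
time_s: 26.38
ee_pos: [549.6, 42.8, 41.5]
ee_rot: [-179.8, -0.0, 82.9]
force: [-0.4, -0.1, -1.3]
gripper_width: 31.7
time_s: 26.72
ee_pos: [549.7, 43.2, 41.7]
ee_rot: [-179.8, -0.0, 83.0]
force: [0.2, -0.6, -0.7]
gripper_width: 41.3
time_s: 27.38
ee_pos: [467.6, 207.7, 153.0]
ee_rot: [-179.9, -0.2, 83.1]
force: [0.7, 0.2, -0.4]
gripper_width: 40.9
t 27.38 pos [467.6 207.7 153. ] rot [-179.9   -0.2   83.1] F [ 0.7  0.2 -0.4] w 40.9 q6 29.3
[(array([ 568.4, -289.3]), np.int32(352), array([403., 182.])), (array([545.1,  -0. ]), np.int32(138), array([285., 209.])), (array([540.4, -46.9]), np.int32(138), array([305., 208.])), (array([549. ,  44.9]), np.int32(134), array([266., 210.]))]
```

View pics/z7.png

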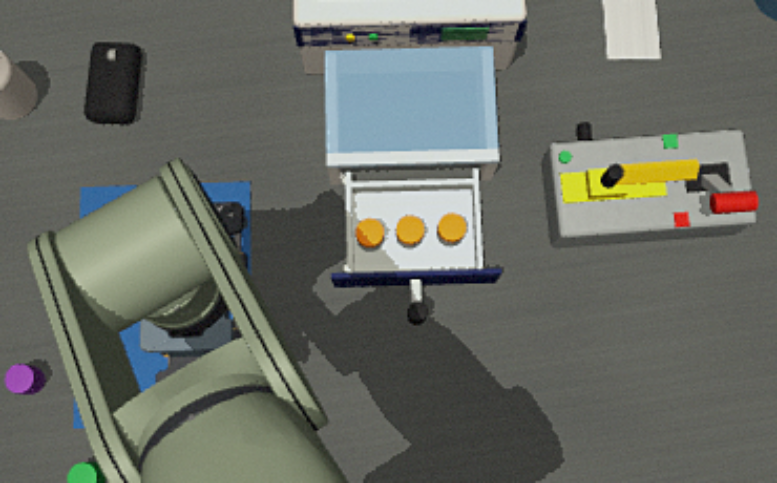

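All three canisters stand in the tray (crop (370,233), (410,230), (452,228)). Next: grip the knob and push home.

```bash
python3 - <<'E'
from h import *
st(); go(451,7,150,-7.4)
E
```

```text
t 27.43 pos [467.4 209.1 153. ] rot [-179.9   -0.2   83.2] F [-0.1  1.9  0.2] w 40.9 q6 29.3
row -0.4053 0.0154 0.0043 0.0008 -0.003 -0.9936  rows>= 12.5
```

```bash
python3 -m jog '-0.405 0.015 0.004 0 0 -0.994;-0.405 0.015 0.004 0 0 -0.994;-0.405 0.015 0.004 0 0 -0.994;-0.405 0.015 0.004 0 0 -0.994;-0.405 0.015 0.004 0 0 -0.994;-0.405 0.015 0.004 0 0 -0.994;-0.405 0.015 0.004 0 0 -0.994;-0.405 0.015 0.004 0 0 -0.994;-0.405 0.015 0.004 0 0 -0.994;-0.405 0.015 0.004 0 0 -0.994;-0.405 0.015 0.004 0 0 -0.994;-0.405 0.015 0.004 0 0 -0.994;-0.405 0.015 0.004 0 0 -0.994;-0.405 0.015 0.004 0 0 -0.994;-0.405 0.015 0.004 0 0 -0.994' 0.2; python3 - <<'E'
from h import *
st(); go(451,7.2,59,-7.6)
E
```

```text
time_s: 28.68
ee_pos: [450.8, 6.9, 150.2]
ee_rot: [179.8, -0.1, 172.5]
force: [-0.5, -0.2, -0.2]
gripper_width: 54.6
t 28.68 pos [450.8   6.9 150.2] rot [ 1.798e+02 -1.000e-01  1.725e+02] F [-0.5 -0.2 -0.2] w 54.6 q6 -83.4
row -0.0007 -0.0001 0.1824 0.0024 -0.0013 0.0009  rows>= 2.2
```

```bash
python3 -m jog '0 0 0.07 0 0 0;0 0 0.14 0 0 0;0 0 0.182 0 0 0;0 0 0.182 0 0 0;0 0 0.182 0 0 0'; python3 -m jog '0 0 0 0 0 0;0 0 0 0 0 0;0 0 0 0 0 0;0 0 0 0 0 0;0 0 0 0 0 0;0 0 0 0 0 0' -1 40; python3 -m jog '-0.005 0 0 0 0 0;-0.012 0 0 0 0 0;-0.022 0 0 0 0 0;-0.035 0 0 0 0 0;-0.05 0 0 0 0 0;-0.065 0 0 0 0 0;-0.08 0 0 0 0 0;-0.095 0 0 0 0 0;-0.11 0 0 0 0 0;-0.125 0 0 0 0 0;-0.14 0 0 0 0 0;-0.155 0 0 0 0 0;-0.17 0 0 0 0 0;-0.185 0 0 0 0 0;-0.198 0 0 0 0 0;-0.21 0 0 0 0 0;-0.22 0 0 0 0 0;-0.23 0 0 0 0 0;-0.237 0 0 0 0 0;-0.242 0 0 0 0 0'; python3 - <<'E'
from h import *
st()
E
```

```text
time_s: 29.1
ee_pos: [450.3, 7.2, 58.8]
ee_rot: [179.8, -0.2, 172.4]
force: [1.2, 0.0, 0.9]
gripper_width: 55.1
time_s: 29.6
ee_pos: [450.7, 7.6, 59.5]
ee_rot: [179.7, -0.2, 172.3]
force: [-0.1, 2.4, 3.1]
gripper_width: 21.0
time_s: 31.27
ee_pos: [567.9, -7.0, 59.5]
ee_rot: [179.6, -0.7, 172.3]
force: [-15.7, 8.7, 17.4]
gripper_width: 21.4
t 31.27 pos [567.9  -7.   59.5] rot [179.6  -0.7 172.3] F [-15.7   8.7  17.4] w 21.4 q6 -84.7
```

```bash
python3 -m jog '-0.004 0 0 0 0 0;-0.006 0 0 0 0 0;-0.006 0 0 0 0 0'; python3 -m jog '0 0 0 0 0 0;0 0 0 0 0 0;0 0 0 0 0 0;0 0 0 0 0 0;0 0 0 0 0 0' 0.2;  python3 -m jog '0 0 -0.08 0 0 0;0 0 -0.16 0 0 0;0 0 -0.22 0 0 0;0.05 0.1 -0.24 0 0 0;0.1 0.2 -0.24 0 0 0;0.1 0.3 -0.24 0 0 0;0.1 0.4 -0.24 0 0 0;0.1 0.4 -0.24 0 0 0;0.1 0.4 -0.24 0 0 0'; python3 - <<'E'
from h import *
st(); f=grab_frame("top");g=grab_frame("scene")
cv2.imwrite('pics/z8.png',np.vstack([cv2.resize(f[105:225,220:460],(720,360))[:,:,::-1],cv2.resize(g[160:275,120:360],(480,230))[:,:,::-1].copy() if 0 else cv2.copyMakeBorder(cv2.resize(g[170:270,120:270],(345,230)),0,0,0,375,0)[:,:,::-1]]))
E
```

```text
time_s: 31.52
ee_pos: [567.9, -7.0, 59.5]
ee_rot: [179.7, -1.1, 172.3]
force: [-10.9, 5.2, 11.4]
gripper_width: 21.6
time_s: 31.93
ee_pos: [568.5, -7.3, 59.3]
ee_rot: [179.7, -1.1, 172.3]
force: [-0.4, 0.2, 0.4]
gripper_width: 51.9
time_s: 32.68
ee_pos: [548.4, 203.1, 181.5]
ee_rot: [179.4, -1.0, 172.6]
force: [1.0, -0.7, -0.3]
gripper_width: 54.8
t 32.68 pos [548.4 203.1 181.5] rot [179.4  -1.  172.6] F [ 1.  -0.7 -0.3] w 54.8 q6 -64.3
```

View pics/z8.png

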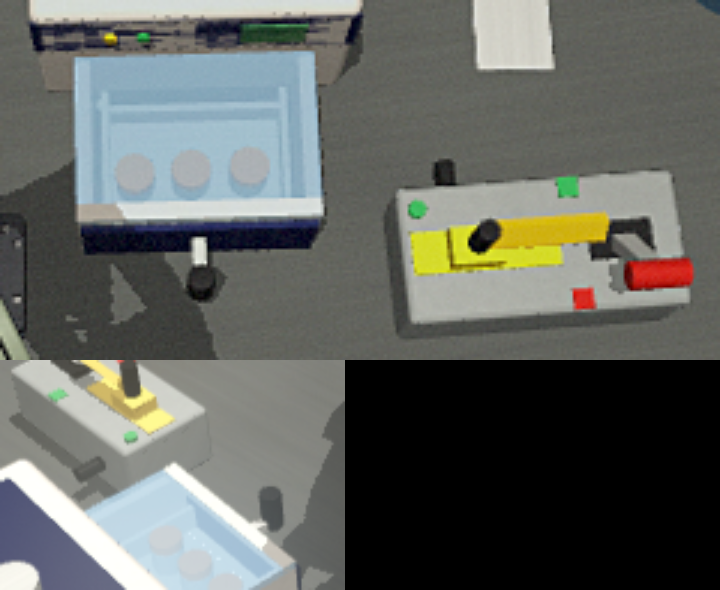

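Slide home: the knob pixel is (287,199), the same as at the start. Three canisters are upright under the roof. Now the handle.

```bash
python3 - <<'E'
from h import *
a=cv2.imread('pics/top0.png'); b=grab_frame("top")[:,:,::-1].copy()
T=a[185:210,275:302]; r=cv2.matchTemplate(b[175:250,265:312],T,cv2.TM_CCOEFF_NORMED); print(cv2.minMaxLoc(r),"expect (10,10)")
go(464.9,-325.3,215,85.35)
E
```

```text
(-0.3609047532081604, 0.9315840601921082, (6, 0), (10, 10)) expect (10,10)
row 0.0273 -1.0562 -0.0724 -0.0069 -0.012 0.967  rows>= 12.7
```

```bash
python3 -m jog '0.027 -0.9 -0.072 -0.007 -0.012 0.967;0.027 -0.9 -0.072 -0.007 -0.012 0.967;0.027 -0.9 -0.072 -0.007 -0.012 0.967;0.027 -0.9 -0.072 -0.007 -0.012 0.967;0.027 -0.9 -0.072 -0.007 -0.012 0.967;0.027 -0.9 -0.072 -0.007 -0.012 0.967;0.027 -0.9 -0.072 -0.007 -0.012 0.967;0.027 -0.9 -0.072 -0.007 -0.012 0.967;0.027 -0.9 -0.072 -0.007 -0.012 0.967;0.027 -0.9 -0.072 -0.007 -0.012 0.967;0.027 -0.9 -0.072 -0.007 -0.012 0.967;0.027 -0.9 -0.072 -0.007 -0.012 0.967;0.027 -0.9 -0.072 -0.007 -0.012 0.967;0.027 -0.9 -0.072 -0.007 -0.012 0.967' -1; python3 - <<'E'
from h import *
st();go(464.9,-325.3,215,85.35)
E
```

```text
time_s: 34.0
ee_pos: [474.1, -249.0, 215.0]
ee_rot: [-180.0, -0.0, 85.3]
force: [0.6, 0.6, 0.7]
gripper_width: 0.4
t 34.0 pos [ 474.1 -249.   215. ] rot [-180.    -0.    85.3] F [0.6 0.6 0.7] w 0.4 q6 -24.3
row -0.1537 -0.0058 -0.0002 -0.0004 -0.0003 -0.0005  rows>= 1.8
```

```bash
python3 -m jog '-0.08 -0.006 0 0 0 0;-0.154 -0.006 0 0 0 0;-0.154 -0.006 0 0 0 0;-0.154 -0.006 0.07 0 0 0;-0.154 -0.006 0.146 0 0 0;-0.154 -0.006 0.146 0 0 0;-0.154 -0.006 0.146 0 0 0'; python3 -m jog '0 0.04 0 0 0 0;0 0.08 0 0 0 0;0 0.11 0 0 0 0;0 0.14 0 0 0 0;0 0.17 0 0 0 0;0 0.19 0 0 0 0;0 0.205 0 0 0 0;0 0.208 0 0 0 0;0 0.208 0 0 0 0;0 0.208 0 0 0 0'; python3 -m jog '0 -0.02 -0.06 0 0 0;0 -0.02 -0.12 0 0 0;0 -0.02 -0.16 0 0 0;0 -0.02 -0.16 0 0 0'; python3 -c "
from h import *
st(); go(558.4,-217.8,200,85.35)"
```

```text
time_s: 34.58
ee_pos: [463.7, -323.8, 140.7]
ee_rot: [-179.7, -0.2, 85.4]
force: [-0.5, 0.1, 0.5]
gripper_width: 0.5
time_s: 35.42
ee_pos: [566.9, -332.0, 140.5]
ee_rot: [-179.7, -0.2, 85.5]
force: [0.5, 0.1, -0.6]
gripper_width: 0.5
time_s: 35.75
ee_pos: [558.4, -332.8, 226.3]
ee_rot: [179.8, 0.1, 85.4]
force: [1.3, -0.2, 0.4]
gripper_width: 0.7
t 35.75 pos [ 558.4 -332.8  226.3] rot [1.798e+02 1.000e-01 8.540e+01] F [ 1.3 -0.2  0.4] w 0.7 q6 -27.2
row 0.2293 -0.0185 0.0522 0.0019 0.0008 0.0009  rows>= 2.8
```

```bash
python3 -m jog '0.08 -0.005 0 0 0 0;0.16 -0.01 0 0 0 0;0.229 -0.018 0.052 0 0 0;0.229 -0.018 0.052 0 0 0;0.229 -0.018 0.052 0 0 0;0.229 -0.018 0.052 0 0 0' 0; python3 - <<'E'
from h import *
st(); go(558.4,-217.8,130,85.35)
f=grab_frame("scene"); cv2.imwrite('pics/z9.png',cv2.resize(f[120:260,100:280],None,fx=4,fy=4)[:,:,::-1])
E
```

```text
time_s: 36.25
ee_pos: [558.3, -218.3, 199.8]
ee_rot: [179.9, 0.1, 85.5]
force: [1.1, -0.2, -0.1]
gripper_width: 37.4
t 36.25 pos [ 558.3 -218.3  199.8] rot [1.799e+02 1.000e-01 8.550e+01] F [ 1.1 -0.2 -0.1] w 37.4 q6 -17.9
row 0.0012 -0.0002 0.1397 0.0015 0.001 0.0011  rows>= 1.7
```

View pics/z9.png

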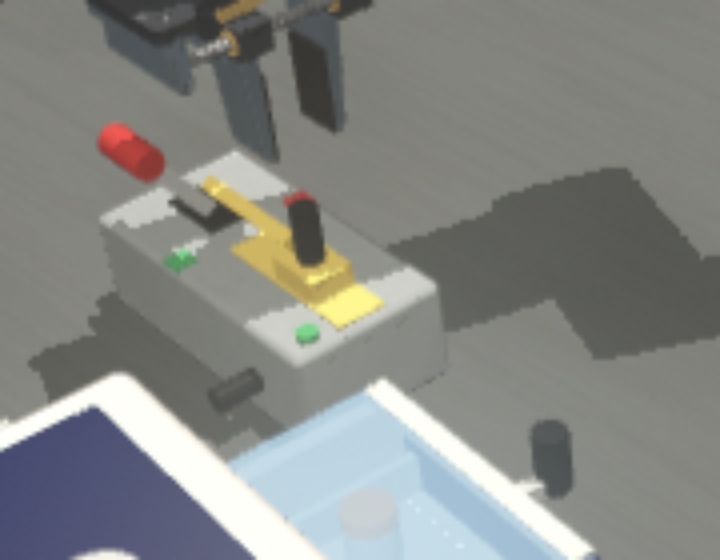

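The handle head is at (133,157) in the full frame, so it is ON. Next: grip the catch knob and slide it home.

```bash
python3 -m jog '0 0 0.07 0 0 0;0 0 0.139 0 0 0;0 0 0.139 0 0 0;0 0 0.139 0 0 0'; python3 -m jog '0 0 0 0 0 0;0 0 0 0 0 0;0 0 0 0 0 0;0 0 0 0 0 0;0 0 0 0 0 0' -1 20;python3 -m jog '-0.02 0 0 0 0 0;-0.04 0 0 0 0 0;-0.06 0 0 0 0 0;-0.064 0 0 0 0 0;-0.064 0 0 0 0 0;-0.064 0 0 0 0 0;-0.064 0 0 0 0 0';python3 -c "
from h import *
st()"
```

```text
time_s: 36.63
ee_pos: [558.3, -220.0, 129.9]
ee_rot: [180.0, 0.1, 85.3]
force: [-0.4, -0.7, -0.4]
gripper_width: 45.4
time_s: 37.05
ee_pos: [558.3, -220.2, 131.1]
ee_rot: [179.9, 0.1, 85.3]
force: [-0.7, -0.3, 5.4]
gripper_width: 17.1
time_s: 37.63
ee_pos: [555.9, -251.2, 131.2]
ee_rot: [179.9, -0.1, 85.2]
force: [1.3, 8.0, 2.1]
gripper_width: 17.3
t 37.63 pos [ 555.9 -251.2  131.2] rot [ 1.799e+02 -1.000e-01  8.520e+01] F [1.3 8.  2.1] w 17.3 q6 -20.8
```

Moved 31 mm against the stop. Release, retreat and make the final check.

```bash
python3 -m jog '0 0 0 0 0 0;0 0 0 0 0 0;0 0 0 0 0 0;0 0 0 0 0 0;0 0 -0.07 0 0 0;0 0 -0.14 0 0 0;0 0 -0.2 0 0 0;0 0 -0.2 0 0 0' 0; python3 -m jog '0 -0.08 -0.05 0 0 0;0 -0.16 -0.05 0 0 0;0 -0.24 -0.05 0 0 0;0 -0.32 -0.05 0 0 0;0 -0.4 -0.05 0 0 0;0 -0.4 -0.05 0 0 0;0 -0.4 -0.05 0 0 0'; python3 - <<'E'
from h import *
st(); a=cv2.imread('pics/top0.png'); f=grab_frame("top"); b=f[:,:,::-1].copy()
for n,(u,v) in dict(tray=(288,197),catch=(395,183),lever=(434,157),vial=(150,242),jar=(145,207)).items():
    r=cv2.matchTemplate(b[v-22:v+22,u-22:u+22],a[v-10:v+10,u-10:u+10],cv2.TM_CCOEFF_NORMED); print(n,cv2.minMaxLoc(r)[1::2],"expect (12,12)")
g=grab_frame("scene")
cv2.imwrite('pics/z10.png',np.hstack([cv2.resize(f[95:310,110:470],(480,287)),cv2.resize(g[130:310,100:300],(319,287))])[:,:,::-1])
E
```

```text
time_s: 38.3
ee_pos: [558.6, -253.3, 238.4]
ee_rot: [179.2, 0.2, 85.2]
force: [1.0, -1.0, 1.3]
gripper_width: 45.3
time_s: 38.88
ee_pos: [357.4, -236.6, 260.9]
ee_rot: [179.2, 0.2, 85.1]
force: [0.5, -0.3, 0.5]
gripper_width: 45.8
t 38.88 pos [ 357.4 -236.6  260.9] rot [179.2   0.2  85.1] F [ 0.5 -0.3  0.5] w 45.8 q6 -30.4
tray (0.9867081642150879, (12, 12)) expect (12,12)
catch (0.9972633123397827, (12, 12)) expect (12,12)
lever (0.9951902627944946, (12, 12)) expect (12,12)
vial (0.9967913031578064, (12, 12)) expect (12,12)
jar (0.9934398531913757, (12, 12)) expect (12,12)
```

View pics/z10.png

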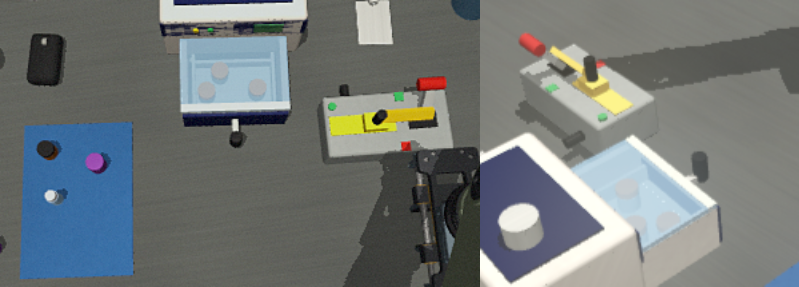

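The slide, catch, handle, vial and jar all match their start images. The middle canister, though, has been knocked toward the back of the tray (crop (219,70)), so I'll check that it is upright and inside the limits.

```bash
python3 - <<'E'
from h import *
f=grab_frame("top");g=grab_frame("scene")
ex=np.array([.992,-.127]);ey=np.array([.127,.992]);c=np.array([665.3,-21])
for uv in((110+219.5/1.333,95+70.5/1.335),(110+206/1.333,95+91/1.335),(110+257/1.333,95+87.5/1.335)):
    p=onz("top",uv,50)[:2]; print(np.round(uv),p.round(),"tray xy",np.round([(p-c)@ex,(p-c)@ey],1))
    for z in(50,12): print(proj("scene",[*p,z]).round(),end=" ")
cv2.imwrite('pics/z11.png',np.hstack([cv2.resize(f[110:200,235:335],(440,396),interpolation=2),cv2.resize(g[210:300,150:240],(350,396),interpolation=2)])[:,:,::-1])
E
```

```text
[275. 148.] [699.   1.] tray xy [30.2 25.8]
[[196. 268.]] [[198. 281.]] [265. 163.] [664.  31.] tray xy [-8.  51.1]
[[218. 266.]] [[220. 278.]] [303. 161.] [656. -61.] tray xy [ -3.7 -41. ]
[[192. 245.]] [[194. 257.]]
```

View pics/z11.png

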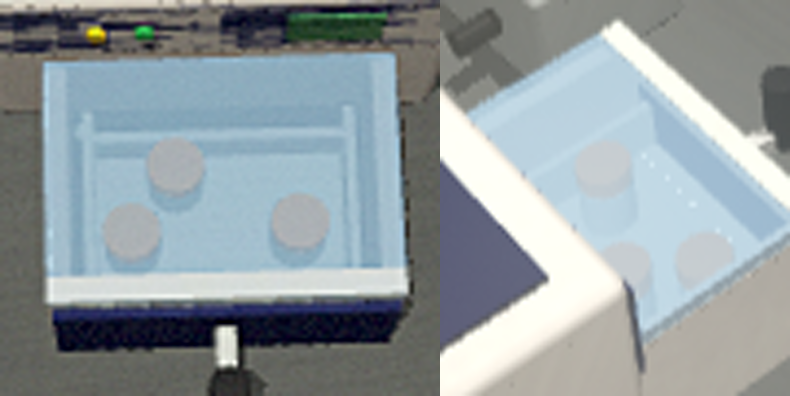

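All three lids show as level discs, with tray coordinates (30,26), (−8,51) and (−4,−41) mm, all inside ±45/±63. Handing in.

```bash
python3 -c "
from workcell import *
print(job_done())"
```

```text
the job is handed in; nothing more can be done
None
```

The job is handed in: all three orange-lidded canisters are in the analyser, and it is locked again. I kept the order: catch freed, handle OFF, slide out, canisters loaded, slide home, handle ON, catch home. It took about 39 s of the 210 s; `job_done()` gives no verdict.

**Last checks:**
- **Slide, handle and catch:** their final top-camera images match the start images to the pixel, so all three are back home.
- **Vial and jar:** they also match their start images and have not moved.
- **Canisters:** they look upright, at about (30, 26), (−8, 51) and (−4, −41) mm in the tray. All are inside the ±45 / ±63 mm limits.
- **Arm:** clear of everything, and holding nothing.

**What did not go to plan:**
- **Middle canister:** after the slide was home it moved a few centimetres toward the back of the tray, with the arm elsewhere. It still looks upright and within the limits, so I left it.
- **Wrist turn:** my go-to calculation once picked the wrong half turn and ran the last joint to its range limit (−146.6°). I turned it back and fixed the calculation. The robot reported no fault, but I can't confirm how that is judged.

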